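Set a knife-handle pin and inspect it under the loupe

ROBOT

A 6-joint arm with a two-finger parallel gripper is mounted at the origin on the work surface. World frame = base frame: x ahead of the robot, y to its left, z up, the work surface at z = 0. Lengths are in m, angles in rad, forces in N, time in s.
With the tool pointing down it reaches from about 0.35 to 0.85 m from the base axis. Payload 8.1 kg.
Tool frame: the origin (TCP) lies midway between the tips of the shut fingers; the grasp point (between the pads) lies 19 mm behind it (robot.grip_point_offset is the distance from the TCP to the grasp point, in m); z points along the fingers, y is the line along which they close (so a half turn about z gives the same grasp; the last joint's range is limited). The gripper opens to 93 mm and grips with 3 to 60 N. Pads are 15 mm wide; open, the fingers measure 128 mm over their backs; the gripper's body (75 mm by 188 mm) begins 65 mm behind the grasp point.
Start: joints at [-1.314, 0.13, 1.488, -0, 1.523, -0.085], TCP at [0.201, -0.565, 0.219] pointing down, gripper open.
Joint ranges: [-2.96, 2.96], [-0.89, 2.26], [0.02, 2.5], [-1.34, 4.48], [0, 2.73], [-2.66, 2.66]. Speed limits (rad/s): [2.39, 2.39, 2.79, 3.14, 3.14, 3.14].

INTERFACE

Orientations are given as a rotation vector (axis times angle).
In Python, from plant import robot, read_camera, job gives the robot as it stands.
- The arm moves only by the shell command python3 -m inch 'ROWS' [FORCE]. ROWS is JSON, one flat list of numbers, 5 for each row, row after row: the shift along the world's x, y, z in mm, then the turn about the world's z in degrees, then the opening in per cent of the stroke, from 0 (shut) to 100 (fully open). In form: [dx, dy, dz, yaw, hand, dx, dy, dz, yaw, hand, ...]. A call has 1 to 10 rows; each row is the pose to reach, as a shift and turn from the pose commanded when the call began; what a row does not reach only later rows make up. A row lasts 1/12 s, in which the tool goes at most 41.7 mm and 7.16 degrees, less where a joint would pass 70% of its speed; a pose out of reach is approached as far as the arm can. A call with a gripper value outside its range is refused whole. The fingers move at their own pace and stop on an object; FORCE is the grip in N (left out, the last holds). Time passes only in rows, so rows that repeat a pose let the fingers close. It gives the time, the measured TCP pose, the force, the opening and the grip force at its end, in the units of the state.
- robot.read_state(): the state, without advancing time (a new reading comes with each control period).
- read_camera(name): name is "scene" or "top"; returns a dict with "image" (384x512x3 uint8, blue, green, red), "K" (3x3 intrinsics, pixels), "extrinsics" (4x4, takes a point from world to camera coordinates). Camera axes: x right, y down, z forward; pixel columns grow to the right and rows downward; lengths in m; the calibration is good to about 2 mm. A picture is of the moment at which its call begins. There is no depth.
- job.close_job(): hands the job in; it is judged then, once.
The state is a dict: "t": time; "q": joint angles; "dq": joint speeds; "joint_torque": joint torques, N m; "tool_pos": TCP position; "orientation": TCP orientation; "force": force on the tool from outside, world axes, zero at the start; "wrist_torque": the same for the moment, N m; "opening": finger opening in m; "gripper_force": force on a finger pad.
Only numpy, scipy, OpenCV 4.12 (cv2) and the standard library are available. Lean on these libraries where they do the work, as an engineer would, in place of code of your own. Each camera call takes 0.05 s, during which the arm holds its last target. There are 200 camera calls.

TASK

Swing the pin press's lever all the way down to its stop to set the brass pin in the knife handle, and let it come back up fully. Then pick up the loupe and hold it level over the pin, its lens centred on the pin and the middle of its rim at the height marked by the pointer collar on the press's thin post; keep the loupe off the press, leave the collar as it is set and the other things on the bench where they are. Finish while still holding the loupe still there: do not put it down.

Things in the scene. Friction and masses are not known exactly. Their poses are not given: they have to be found in the camera images.
- press: Grey steel bench pin press, fixed. Origin on the bench straight below the pin; x from the pin to the lever's hinge (away from the robot at yaw 0), y left, z up. Base 230 x 90 x 15 mm, x -70 to +160 mm; two hinge cheeks 80 mm high at x 90 to 140 mm. Dark wooden knife handle fixed on the base: x within 16 mm, y -71 to +35 mm, top at 29 mm.
- pin (a point): Top of the brass pin (8 mm diameter) in the knife handle: press frame (0, 0, 31 mm).
- hinge (a point): Middle of the lever's hinge axis, which runs along the press's y: press frame (110, 0, 60 mm).
- lever (a joint): Angle of the press's sprung lever, rad: 0 at rest (leaning up and towards the robot, 70 degrees above level), 1.22 at its stop (level, pointing to the press's -x, punch on the pin). It takes about 3 N across the lever at the bar to start it, 8 N down at the stop, a little more when moved fast; damped, it comes back up by itself in about half a second when let go.
- bar (a point): Middle of the lever's cross bar: round steel, 14 mm diameter, 130 mm long along the press's y, 190 mm from the hinge axis. The lever arm (20 mm wide) joins it in the middle; each half is free from 10 to 65 mm out and can be taken from above. At rest 239 mm above the bench at press x +45 mm; at the stop 60 mm, at x -80 mm. It turns between the fingers as it swings.
- mark (a point): Focal-height mark: middle of an aluminium collar (26 mm diameter, 8 mm high, short pointer bar towards the pin's side) on the press's gauge post (10 mm diameter, top 130 mm above the bench, at press x +30, y +75 mm). Set 86 to 116 mm above the bench; a knock can shift it.
- loupe: Reading loupe flat on the bench left or right of the press, handle towards the robot within 30 degrees; about 100 g. Origin on its underside below the lens centre, handle along -x, z up. Steel rim 56 mm diameter, 26 mm high, with glass lens; wooden handle 16 mm wide, 8 to 26 mm above the underside, x -27 to -142 mm, round foot (18 mm) at its end. Grip it about 80 mm from the lens centre.
- lens (a point): Centre of the loupe's lens and rim, 13 mm above its underside.
- spring_clamp: Bystander: black spring clamp, 120 x 50 x 20 mm, lying on the other side of the press from the loupe; origin at the middle of its underside.
- screwdriver: Bystander: screwdriver 190 mm long lying at the left; origin at the middle of its underside.
- glue_bottle: Bystander: white glue bottle, 60 mm diameter, 160 mm high, standing at the back left; origin under its centre.
- oil_bottle: Bystander: amber bottle, 48 mm diameter, 130 mm high, standing at the back right; origin under its centre.
- washer: Bystander: brass washer, 40 mm diameter, 6 mm high, lying in front of the press; origin under its centre.
- spare_scale: Bystander: spare wooden knife scale 110 x 36 x 10 mm at the right; origin under its centre.
- glue_syringe: Bystander: white double-barrel syringe, about 245 x 70 x 20 mm, at the right; origin under the middle of its barrels.
Not all that is in view belongs to the job. Leave any orange or turquoise look-alike of the loupe alone.

How it is judged:
By the outcome, as a careful person would: the job done as asked, in the order asked, and still so for the second after the job is handed in, while the arm keeps its last pose, push and grip.
It also fails if it takes over 69 s, if anything falls off the work surface, if the arm or the gripper's body presses on something with over 40 N, if the wrist force passes 120 N, or if a joint passes its speed limit or range.

## Working session

There is one attempt and no reset: what is moved stays moved. The work goes in short steps, Python scripts to look and compute and a shell command to move; the robot and the scene stay as the last step left them, time stands still between calls to the robot, and variables do not carry over. Pictures are saved under pics/ and viewed, at most 10 in all, crops included, and the job is handed in when it is done.

```bash
mkdir -p pics; ls; cat > h.py <<'E'
import numpy as np, cv2
from plant import robot, read_camera, job
def cam(n):
    c=read_camera(n); return c["image"],np.array(c["K"]),np.array(c["extrinsics"])
def ray(K,E,p):
    R,t=E[:3,:3],E[:3,3]; return -R.T@t, R.T@np.linalg.inv(K)@np.array([p[0],p[1],1.])
def onz(K,E,p,z):
    o,d=ray(K,E,p); return o+d*(z-o[2])/d[2]
def proj(K,E,P):
    v=K@(E[:3,:3]@np.array(P,float)+E[:3,3]); return v[:2]/v[2]
def tri(r1,r2):
    A=np.stack([r1[1],-r2[1]],1); s=np.linalg.lstsq(A,r2[0]-r1[0],rcond=None)[0]
    a=r1[0]+s[0]*r1[1]; b=r2[0]+s[1]*r2[1]; return (a+b)/2,np.linalg.norm(a-b)
E
python3 - <<'E'
from h import *
for n in("top","scene"):
    i,K,E=cam(n); cv2.imwrite(f"pics/{n}0.png",cv2.resize(i,(800,600),interpolation=cv2.INTER_CUBIC))
    cv2.imwrite(f"{n}raw.png",i); np.savez(n+".npz",K=K,E=E); print(n,K.round(1).tolist(),ray(K,E,(256,192)))
s=robot.read_state();print(s)
E
```

```text
pics
top [[419.7, 0.0, 248.9], [0.0, 419.7, 189.0], [0.0, 0.0, 1.0]] (array([ 0.26643404, -0.02230886,  1.35657665]), array([ 0.17217377, -0.02534789, -0.98491267]))
scene [[388.3, 0.0, 262.0], [0.0, 388.3, 190.8], [0.0, 0.0, 1.0]] (array([1.33220184, 0.44874647, 1.257753  ]), array([-0.56573434, -0.33633307, -0.7530422 ]))
{'t': 0.1, 'q': array([-1.31441568e+00,  1.31050833e-01,  1.48915295e+00,  2.03460923e-05,
        1.52298254e+00, -8.53842138e-02]), 'dq': array([-8.59741072e-04, -2.55002762e-03, -2.96514892e-03, -2.25360172e-03,
        6.89655938e-05,  1.76420496e-03]), 'joint_torque': array([ 1.75553363e-03, -5.61343288e+01, -4.93094730e+01,  7.71159679e-02,
        2.92141229e-02, -3.73819410e-05]), 'tool_pos': array([ 0.20100134, -0.56480439,  0.2177227 ]), 'orientation': array([-3.09426947e+00, -5.33962254e-01,  1.81872404e-04]), 'force': array([ 0.42628955, -0.89476495,  0.78084116]), 'wrist_torque': array([-0.00451111,  0.04146955, -0.05029086]), 'gripper_force': 0.0, 'opening': 0.09296577175058594}
```

View pics/top0.png

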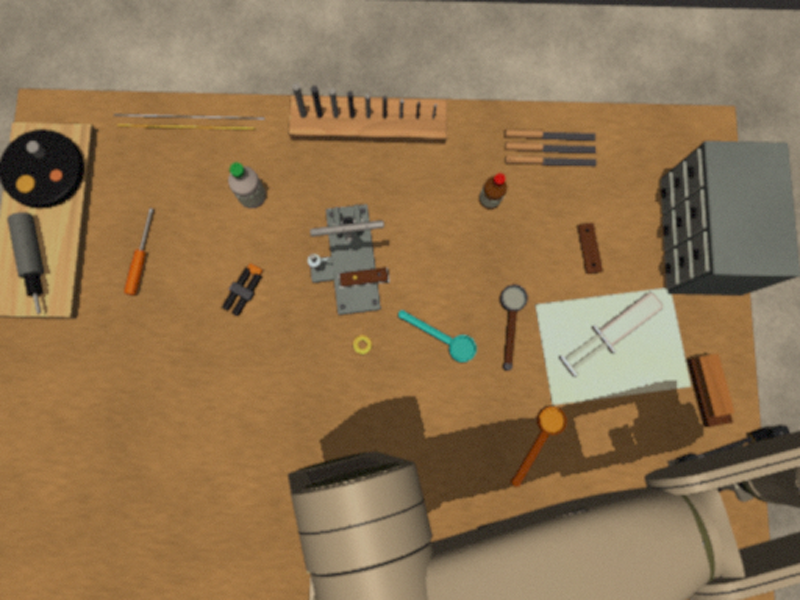

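View pics/scene0.png

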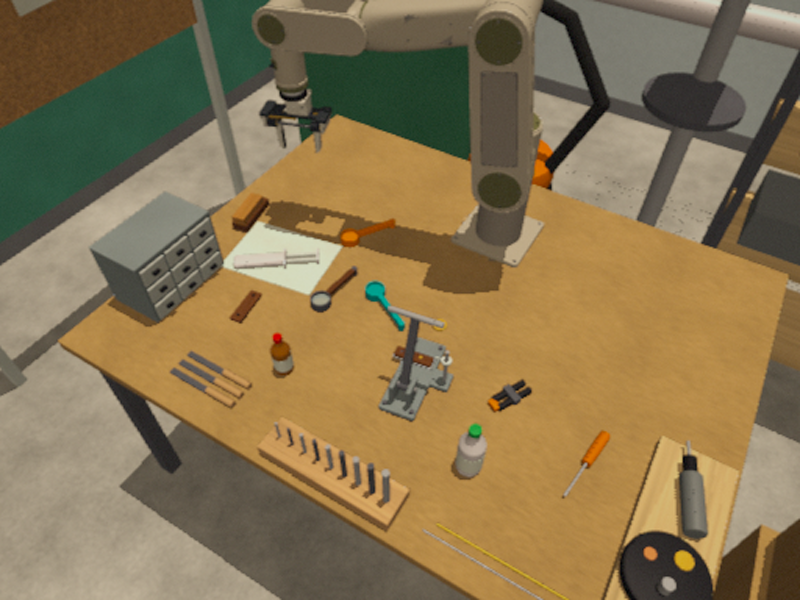

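Three loupes show in the top view (800x600 pixels). The turquoise one at (460,348) and the orange one at (550,420) are look-alikes. The one at (513,298), with a steel rim, glass and a dark wooden handle ending at (507,367), fits the description. The press is at about (352,260), its bar runs from (312,232) to (382,225), and the post and collar are at (315,260). I'll check these in one enlarged crop.

```bash
python3 - <<'E'
import cv2,numpy as np
t=cv2.imread("topraw.png"); s=cv2.imread("sceneraw.png")
a=cv2.resize(t[120:250,185:345],(800,650),interpolation=cv2.INTER_CUBIC)[:600]
b=cv2.resize(s[160:280,195:315],(600,600),interpolation=cv2.INTER_CUBIC)
cv2.imwrite("pics/a.png",a);cv2.imwrite("pics/b.png",b)
E
```

```text
(no output)
```

View pics/a.png

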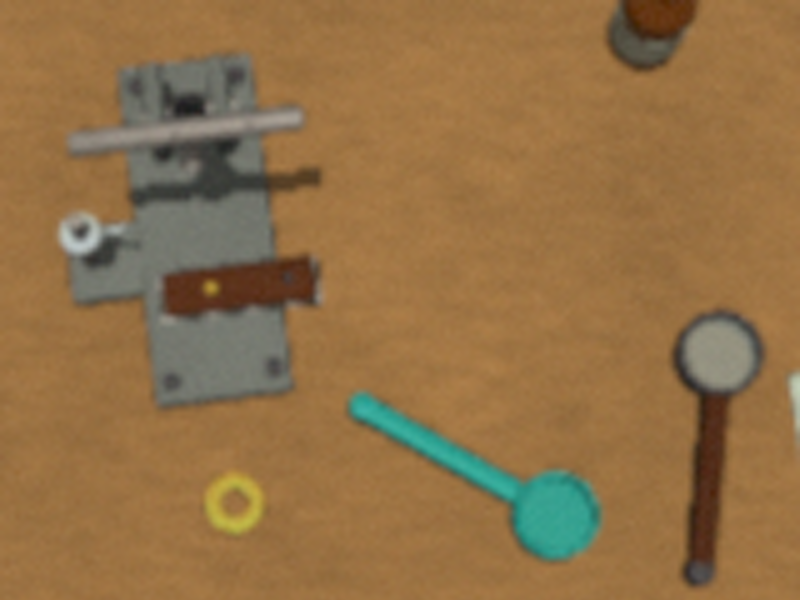

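View pics/b.png

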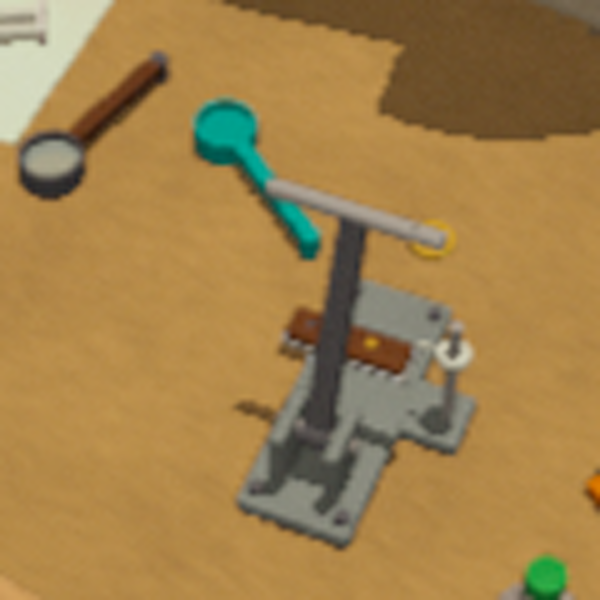

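The crops confirm the steel and wood loupe at (718,352) in crop a, with its foot at (698,571). The pin is at (211,287) in crop a and (371,343) in crop b. The collar is at (80,234) in a and (453,352) in b, on the left side of the press. Next I'll measure these positions.

```bash
cat > m.py <<'E'
from h import *
T=cv2.imread("topraw.png"); S=cv2.imread("sceneraw.png")
t=np.load("top.npz"); s=np.load("scene.npz"); t=(t["K"],t["E"]); s=(s["K"],s["E"])
def cen(img,f,x0,y0,x1,y1,name=""):
    c=img[y0:y1,x0:x1]; m=f(cv2.cvtColor(c,cv2.COLOR_BGR2HSV).astype(int)).astype(np.uint8)
    n,l,st,ce=cv2.connectedComponentsWithStats(m); k=1+np.argmax(st[1:,4])
    print(name,st[k].tolist(),(ce[k]+[x0,y0]).round(2)); return ce[k]+[x0,y0],(l==k)
yel=lambda h:(h[...,0]>17)&(h[...,0]<32)&(h[...,1]>150)&(h[...,2]>110)
wht=lambda h:(h[...,1]<45)&(h[...,2]>165)
lens=lambda h:(h[...,1]<75)&(h[...,2]>105)
E
python3 - <<'E'
from m import *
p1,_=cen(T,yel,221,171,233,184,"pinT"); p2,_=cen(S,yel,262,222,276,235,"pinS")
print("pin",onz(*t,p1,.031),onz(*s,p2,.031),tri(ray(*t,p1),ray(*s,p2)))
# bar ends
f=lambda c:(185+c[0]/5-.4,120+c[1]/5-.4); g=lambda c:(195+c[0]/5-.4,160+c[1]/5-.4)
L=tri(ray(*t,f((70,143))),ray(*s,g((443,240)))); R=tri(ray(*t,f((301,117))),ray(*s,g((271,186))))
print("bar",L,R,"yaw",np.degrees(np.arctan2(-(L[0]-R[0])[0],(L[0]-R[0])[1])))
# base edges corners at z=.015
for c in[(158,406),(292,388),(118,68),(250,55)]: print("corner",onz(*t,f(c),.015).round(4))
c1,_=cen(T,wht,194,158,208,176,"colT"); c2,_=cen(S,wht,278,222,294,238,"colS")
print("col",tri(ray(*t,c1),ray(*s,c2)))
l1,_=cen(T,lens,318,180,340,200,"lensT"); l2,_=cen(S,lens,196,183,215,200,"lensS")
print("lens",tri(ray(*t,l1),ray(*s,l2)),onz(*t,l1,.02),onz(*s,l2,.02))
print("foot",onz(*t,f((698,571)),.02), onz(*s,g((158,63)),.02))
print(T[163:172,196:212].max(2)); print(S[224:238,280:294].min(2)); print(S[224:238,280:294].max(2))
E
```

```text
pinT [5, 5, 3, 3, 8] [226.88 177.12]
pinS [6, 6, 3, 2, 5] [268.8 228.4]
pin [0.54474608 0.03832398 0.031     ] [0.54549942 0.03996596 0.031     ] (array([0.54480091, 0.03893291, 0.02955895]), np.float64(0.0011925201458509965))
bar (array([0.58017546, 0.1086707 , 0.24049545]), np.float64(0.00016918704231132125)) (array([ 0.59828788, -0.01713989,  0.23832349]), np.float64(0.0014443220761568335)) yaw 8.192343336596519
corner [0.4693 0.0712 0.015 ]
corner [ 0.4829 -0.0151  0.015 ]
corner [0.6958 0.1055 0.015 ]
corner [0.707 0.018 0.015]
colT [3, 5, 8, 7, 25] [200.52 167.  ]
colS [4, 6, 7, 5, 19] [284.84 230.47]
col (array([0.56229218, 0.11665754, 0.09275492]), np.float64(0.0022566687709510585))
lensT [4, 4, 14, 14, 156] [328.4 190.5]
lensS [3, 5, 13, 8, 69] [204.86 191.28]
lens (array([ 0.51041965, -0.29155459,  0.01904443]), np.float64(2.8193716215936544e-06)) [ 0.5102447  -0.29136093  0.02      ] [ 0.51105394 -0.29098496  0.02      ]
foot [ 0.36993233 -0.27602929  0.02      ] [ 0.37106304 -0.27671275  0.02      ]
[[154 153 152 155 156 163 169 171 160 150 148 150 151 147 147 122]
 [152 
[... 1484 characters left out ...]
6 136 112 116 127 123 157 178 176 177 177 178 177]
 [135 137 123 123 124 100  91 153 178 177 176 176 177 179]
 [171 145 135 176 171 107 109 173 190 178 177 176 176 177]
 [154 156 182 208 179  96 113 184 202 187 177 177 177 176]
 [140 131 183 194 133  92 110 185 207 190 177 178 179 181]
 [129 120 160 192 171 118 172 207 201 184 180 180 179 177]
 [116 135 154 170 191 193 199 198 178 175 181 181 179 178]
 [128 161 165 151 152 155 156 158 166 176 177 180 179 178]
 [140 174 176 152 105  99 127 157 171 175 176 177 178 178]
 [145 174 176 154 111  94 144 173 174 175 175 174 175 176]
 [143 157 171 152 104  94 149 178 178 178 178 179 177 177]
 [138 143 150 131  96 102 154 179 180 181 179 178 181 182]]
```

```bash
cat > col.py <<'E'
from m import *
ims=[cam("scene")[0].astype(float) for _ in range(8)]; A=np.mean(ims,0); np.save("scavg.npy",A)
print("noise",(ims[0]-ims[1]).std())
Y=np.array([.5635,.1174])
for z in(.015,.086,.093,.1,.107,.116,.130): print(z,proj(*s,[*Y,z]).round(2), "mid-right",)
g=A.min(2)
for x in range(281,292): print(x,g[220:238,x].round().astype(int))
B=A.mean(2)
for x in(284,285,286,287): print("m",x,B[218:248,x].round().astype(int))
E
python3 col.py
```

```text
noise 1.9199385021917386
0.015 [283.93 242.69] mid-right
0.086 [285.06 231.89] mid-right
0.093 [285.18 230.78] mid-right
0.1 [285.29 229.66] mid-right
0.107 [285.41 228.54] mid-right
0.116 [285.56 227.08] mid-right
0.13 [285.8  224.78] mid-right
281 [112 107  92  72 105 122 124 124 131 134 114  90  69  67  70  71  88 119]
282 [ 98 102  91  75 107 122 122 111 120 159 160 129  90  75  72  70  73 118]
283 [ 84 113 113 105 114 109  97  82 147 180 168 166 142 100  68  66  70 101]
284 [ 74 112 117 107 101  98  74  66 141 150 113 145 167 124  70  71  74  79]
285 [ 74  91  91  79 112 128  94  72  88  82  76  97 166 132  82  78  79  78]
286 [ 72  74  73  72 127 146 106  79  92  97  95 148 174 133  84  75  74  73]
287 [ 71  73  72  71 100 123  94  75 130 157 160 183 173 123  76  70  72  72]
288 [ 71  72  74  71  71  79  74  73 121 160 176 170 139  94  71  70  70  72]
289 [ 72  73  72  72  71  70  72  71  72 104 130 119  87  71  68  68  70  72]
290 [74 74 72 73 71 71 71 71 72 71 71 72 72 71 71 69 71 72]
291 [74 75 74 74 71 70 72 72 71 71 70 72 72 72 72 69 72 73]
m 284 [131 129 127 135 127 119 114 120  95  96 159 166 126 160 182 140  89  91
  90  88  90  86  86  86  87  83  77  74 105 132]
m 285 [131 129 130 134 126 118 132 147 110  86  98  89  83 109 182 147  92  86
  86  91  92  92  95  97 103 111 113 111 130 137]
m 286 [131 128 129 132 130 128 150 159 115  86 102 106 105 163 190 147 107 111
 113 115 115 116 120 121 126 133 135 135 135 125]
m 287 [131 129 129 131 131 128 139 149 127 115 154 173 176 198 189 142 119 125
 128 129 127 132 134 135 135 135 132 118 109 108]
```

```bash
python3 -m inch '[394,573,90,78.8,80,394,573,90,78.8,80,394,573,90,78.8,80,394,573,90,78.8,80,394,573,90,78.8,80,394,573,90,78.8,80,394,573,90,78.8,80,394,573,90,78.8,80,394,573,90,78.8,80,394,573,90,78.8,80]'; python3 -c "
from h import *
s=robot.read_state();print(s['tool_pos'],s['orientation'],s['q'],s['t'])"
```

```text
t: 1.33
tool_pos: [0.436, -0.223, 0.2728]
orientation: [2.191, 2.251, 0.0]
force: [1.3, -0.1, -0.3]
opening: 0.0745
gripper_force: 0.0
[ 0.43602469 -0.22296919  0.2727609 ] [2.19060280e+00 2.25057192e+00 2.80935641e-04] [-5.77438207e-01 -1.88867029e-01  1.70346468e+00 -2.55810755e-06
  1.62605621e+00 -6.04442679e-01] 1.3333
```

```bash
python3 -m inch '[159,231,35,6.9,80,159,231,35,6.9,80,159,231,35,6.9,80,159,231,35,6.9,80,159,231,35,6.9,80,159,231,35,6.9,80,159,231,35,6.9,80,159,231,35,6.9,80,159,231,35,6.9,80,159,231,35,6.9,80]'; python3 - <<'E'
from h import *
s=robot.read_state();print(s['tool_pos'],s['orientation'],s['t'])
i=cam("scene")[0];cv2.imwrite("pics/c.png",cv2.resize(i[110:290,170:350],(600,600),interpolation=cv2.INTER_CUBIC))
E
```

```text
t: 2.17
tool_pos: [0.594, 0.006, 0.3068]
orientation: [-2.058, -2.373, 0.001]
force: [-0.2, -0.8, -0.1]
opening: 0.0748
gripper_force: 0.0
[0.59400193 0.00595624 0.30682622] [-2.05821488e+00 -2.37317536e+00  1.19845496e-03] 2.1667
```

View pics/c.png

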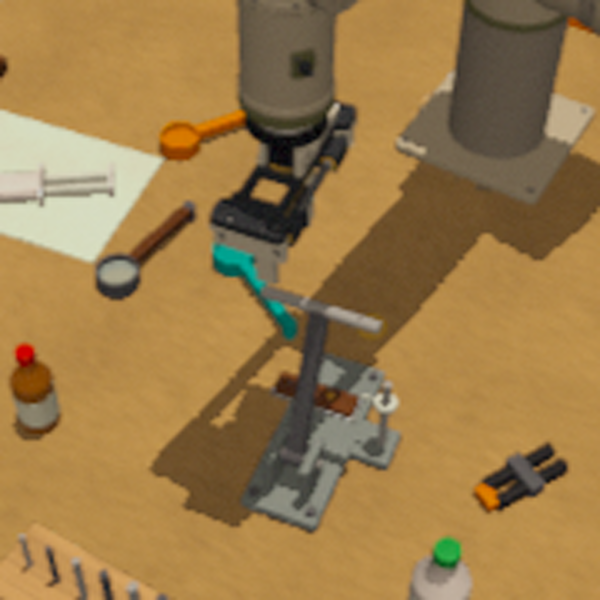

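The gripper is straight above the free right half of the bar, which runs from (268,290) to (380,325) in the crop. I'll go down and close.

```bash
python3 -m inch '[1,2,-40,0,80,1,2,-80,0,60,1,2,-87,0,50,1,2,-87,0,10,1,2,-87,0,10,1,2,-87,0,10,1,2,-87,0,10,1,2,-87,0,10,1,2,-87,0,10,1,2,-87,0,10]' 30
```

```text
t: 3.05
tool_pos: [0.5957, 0.0082, 0.2211]
orientation: [2.058, 2.372, 0.001]
force: [0.0, -0.0, -0.4]
opening: 0.0192
gripper_force: 0.0
```

```bash
python3 -m inch '[0,0,0,0,5,0,0,0,0,5,0,0,0,0,5,0,0,0,0,5]' 30
```

```text
t: 3.38
tool_pos: [0.5957, 0.0083, 0.2206]
orientation: [2.058, 2.372, 0.001]
force: [1.9, 0.1, 3.0]
opening: 0.013
gripper_force: 30.0
```

```bash
python3 -m inch '[-15,-2,-6,0,5,-30,-4,-14,0,5,-43.5,-6.5,-23,0,5,-56.5,-8.5,-33,0,5,-68.5,-10,-44,0,5,-79.5,-12,-56.5,0,5,-89.5,-13,-69.5,0,5,-98.5,-14.5,-83.5,0,5,-106,-15.5,-98,0,5,-112.5,-16.5,-113.5,0,5]' 35
```

```text
t: 4.22
tool_pos: [0.4849, -0.008, 0.1083]
orientation: [2.056, 2.37, 0.007]
force: [7.6, 4.5, 6.2]
opening: 0.0131
gripper_force: 35.0
```

```bash
python3 -m inch '[-5,-0.5,-16,0,5,-8.5,-1,-32,0,5,-10.5,-1.5,-48.5,0,5,-11.5,-1.5,-65,0,5,-11.5,-1.5,-68,0,5,-11.5,-1.5,-68,0,5,-11.5,-1.5,-68,0,5]' 35; python3 - <<'E'
from h import *
i=cam("scene")[0];cv2.imwrite("pics/d.png",cv2.resize(i[140:290,190:340],(600,600),interpolation=cv2.INTER_CUBIC))
E
```

```text
t: 4.8
tool_pos: [0.4721, -0.0099, 0.0394]
orientation: [2.058, 2.372, 0.001]
force: [0.6, 0.5, 8.1]
opening: 0.0129
gripper_force: 35.0
```

View pics/d.png

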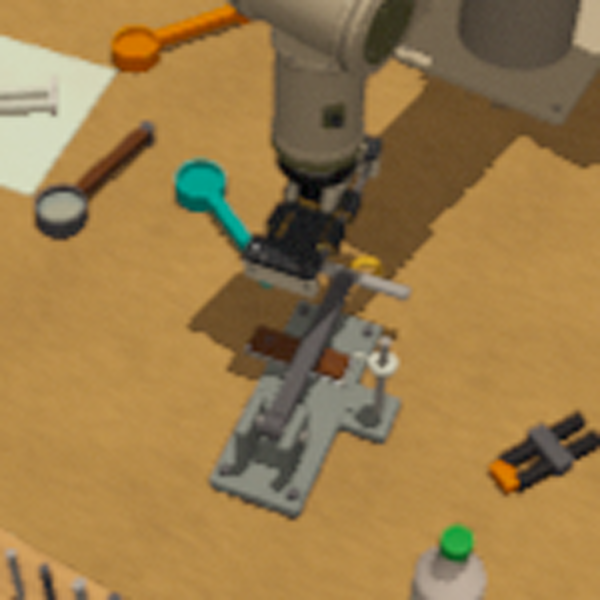

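The lever is nearly level, with the bar at (370,280) in the crop. The force is 8 N, so I'll push a little further to be sure it's on the stop.

```bash
python3 -m inch '[0,0,-3,0,5,0,0,-6,0,5,0,0,-6,0,5,0,0,-6,0,5]' 35
```

```text
t: 5.18
tool_pos: [0.4722, -0.0099, 0.0354]
orientation: [2.058, 2.372, 0.001]
force: [-10.1, 0.6, 26.3]
opening: 0.0132
gripper_force: 35.0
```

The force rose to 26 N, so the lever is on its stop. Now I'll ride it back up.

```bash
python3 -m inch '[0,0,4,0,5,1,0,20.5,0,5,3,0.5,37,0,5,6.5,1,53,0,5,11.5,1.5,69,0,5,17.5,2.5,84,0,5,25,3.5,99,0,5,34,5,113,0,5,44,6.5,126,0,5,55,8,138,0,5]' 30; python3 -m inch '[12,2,11,0,5,25,3.5,21.5,0,5,39,6,30,0,5,53.5,8,38,0,5,67.5,10,44,0,5,67.5,10,44,0,5,67.5,10,44,0,50,67.5,10,44,0,60,67.5,10,44,0,60,67.5,10,44,0,60]'
```

```text
t: 6.02
tool_pos: [0.5297, -0.0012, 0.1703]
orientation: [2.056, 2.37, 0.008]
force: [24.9, 2.0, -24.6]
opening: 0.0133
gripper_force: 30.0
t: 6.85
tool_pos: [0.593, 0.0081, 0.2144]
orientation: [-2.059, -2.372, 0.001]
force: [-0.2, 0.3, 0.7]
opening: 0.0351
gripper_force: 0.0
```

```bash
python3 -m inch '[0,0,20,0,60,0,0,50,0,60,0,0,80,0,60,-162,-291,70,-104.7,60,-162,-291,70,-104.7,60,-162,-291,70,-104.7,60,-162,-291,70,-104.7,60,-162,-291,70,-104.7,60,-162,-291,70,-104.7,60,-162,-291,70,-104.7,60]'; python3 - <<'E'
from h import *
s=robot.read_state();print(s['tool_pos'],s['orientation'],s['q'][5],s['force'])
E
```

```text
t: 7.68
tool_pos: [0.4501, -0.2477, 0.286]
orientation: [2.874, 1.268, 0.0]
force: [0.2, -1.1, 0.2]
opening: 0.0557
gripper_force: 0.0
[ 0.45014067 -0.24774831  0.28595659] [2.87393113e+00 1.26820615e+00 3.72603461e-05] 0.13677826230068937 [ 0.19885516 -1.1059729   0.18161071]
```

```bash
python3 -m inch '[-19,-35,-50,-54,60,-19,-35,-100,-54,60,-19,-35,-150,-54,60,-19,-35,-200,-54,60,-19,-35,-200,-54,60,-19,-35,-200,-54,60,-19,-35,-200,-54,60,-19,-35,-200,-54,60,-19,-35,-200,-54,60,-19,-35,-200,-54,60]'; cat > st.py <<'E'
from m import *
import sys
s_=robot.read_state();o=s_['orientation'];print(s_['tool_pos'],"yaw",2*np.degrees(np.arctan2(o[1],o[0]))-90,"tilt",o,s_['force'])
E
python3 st.py; python3 - <<'E'
from m import *
i=cam("top")[0];cv2.imwrite("pics/e.png",cv2.resize(i[100:260,180:360],(720,640),interpolation=cv2.INTER_CUBIC)[:600])
E
```

```text
t: 8.52
tool_pos: [0.4327, -0.2814, 0.086]
orientation: [3.137, -0.161, -0.0]
force: [-0.0, -0.7, -0.1]
opening: 0.0559
gripper_force: 0.0
[ 0.43267703 -0.28144822  0.08597821] yaw -95.89327646257348 tilt [ 3.13736534e+00 -1.61492518e-01 -1.77555831e-05] [-0.0155062  -0.70051717 -0.10683813]
```

View pics/e.png

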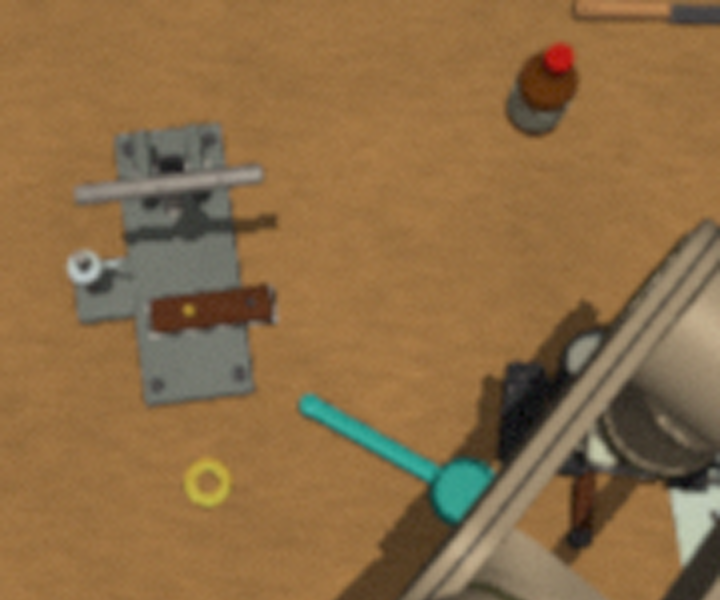

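The lever is back at rest, with the bar from (78,195) to (260,173) in this view. The gripper sits over the loupe's handle at about (585,470). I'll narrow the opening because of the turquoise look-alike next to it, then go down.

```bash
python3 -m inch '[-1.5,-1,0,0,38,-1.5,-1,0,0,38,-1.5,-1,-30,0,38,-1.5,-1,-60,0,38,-1.5,-1,-75,0,38,-1.5,-1,-82,0,38,-1.5,-1,-82,0,5,-1.5,-1,-82,0,5,-1.5,-1,-82,0,5,-1.5,-1,-82,0,5]' 45;python3 -m inch '[0,0,0,0,5,0,0,0,0,5,0,0,0,0,5,0,0,0,0,5]' 45; python3 st.py
```

```text
t: 9.4
tool_pos: [0.4327, -0.2835, 0.0056]
orientation: [3.135, -0.165, 0.004]
force: [-0.4, 0.1, 1.7]
opening: 0.0154
gripper_force: 45.0
t: 9.73
tool_pos: [0.4326, -0.2835, 0.0056]
orientation: [3.135, -0.165, 0.004]
force: [-0.5, 0.8, 7.6]
opening: 0.0153
gripper_force: 45.0
[ 0.43263604 -0.28351581  0.00557902] yaw -96.02838468044682 tilt [ 3.13542391 -0.1650994   0.00379568] [-0.52133063  0.75659274  7.59598894]
```

```bash
python3 -m inch '[0,0,25,0,5,0,0,60,0,5,0,0,90,0,5,3,25,90,3,5,7,60,90,6,5,11,95,90,9,5,15,130,90,12,5,19,165,90,14.4,5,23,200,90,14.4,5,27,235,90,14.4,5]' 50;python3 -m inch '[3,30,0,0,5,5,55,0,0,5,8,70,-3,0,5,8,75.5,-6,0,5,8,75.5,-6,0,5,8,75.5,-6,0,5,8,75.5,-6,0,5]' 50; python3 st.py; python3 - <<'E'
from m import *
for n in("top","scene"):
    A=np.mean([cam(n)[0].astype(float) for _ in range(6)],0); np.save(n+"h.npy",A); cv2.imwrite(n+"h.png",A.astype(np.uint8))
a=cv2.resize(cv2.imread("toph.png")[130:210,190:270],(400,400),interpolation=cv2.INTER_CUBIC)
b=cv2.resize(cv2.imread("sceneh.png")[190:260,230:300],(400,400),interpolation=cv2.INTER_CUBIC)
cv2.imwrite("pics/f.png",np.hstack([a,b]))
E
```

```text
t: 10.57
tool_pos: [0.4584, -0.0459, 0.0943]
orientation: [3.133, 0.229, 0.001]
force: [-0.2, -0.4, -1.0]
opening: 0.0158
gripper_force: 50.0
t: 11.15
tool_pos: [0.4663, 0.027, 0.0879]
orientation: [3.133, 0.228, -0.0]
force: [0.6, -0.4, -0.2]
opening: 0.0155
gripper_force: 50.0
[0.46633739 0.02699755 0.08786856] yaw -81.67717001264025 tilt [ 3.13296653e+00  2.27949557e-01 -3.69440410e-04] [ 0.60459213 -0.42387707 -0.24951103]
```

View pics/f.png

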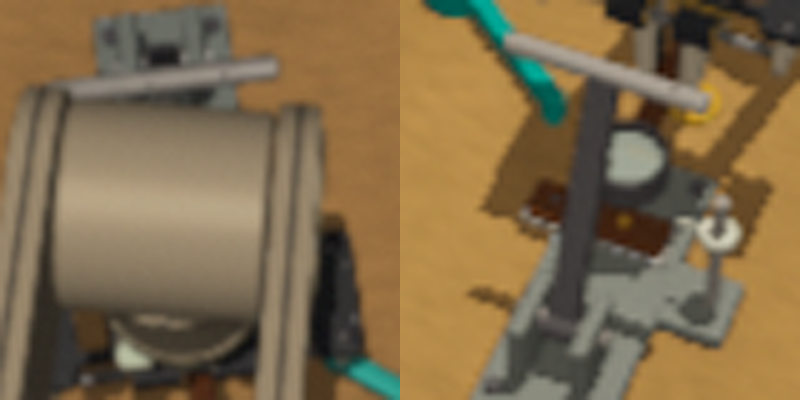

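In the right half the loupe sits over the knife handle, behind the lever, with the lens at about (635,158). The collar is at (718,235) and the lever is still up. I'll overlay the expected rim, and the collar at 96 mm, to check them against each other.

```bash
python3 - <<'E'
from m import *
A=cv2.imread("sceneh.png"); x0,y0,w,h,k=256,204,46,36,16
I=cv2.resize(A[y0:y0+h,x0:x0+w],None,fx=k,fy=k,interpolation=cv2.INTER_CUBIC)
def circ(c,z,r,col):
    P=[proj(*s,[c[0]+r*np.cos(a),c[1]+r*np.sin(a),z]) for a in np.linspace(0,6.283,60)]
    cv2.polylines(I,[np.int32([((p-[x0,y0])+.5)*k for p in P])],True,col,1)
L=np.array([.4663+.0773,.027+.0116]); zl=.0879+.0074
for z in(zl-.013,zl+.013): circ(L,z,.028,(0,0,255))
C=[.5635,.1174]
for z in(.092,.100): circ(C,z,.013,(0,0,255))
circ(C,.130,.005,(255,0,255)); circ([.5448,.0388],.031,.004,(255,0,255))
print(zl,L); cv2.imwrite("pics/g.png",I)
E
```

```text
0.09530000000000001 [0.5436 0.0386]
```

View pics/g.png

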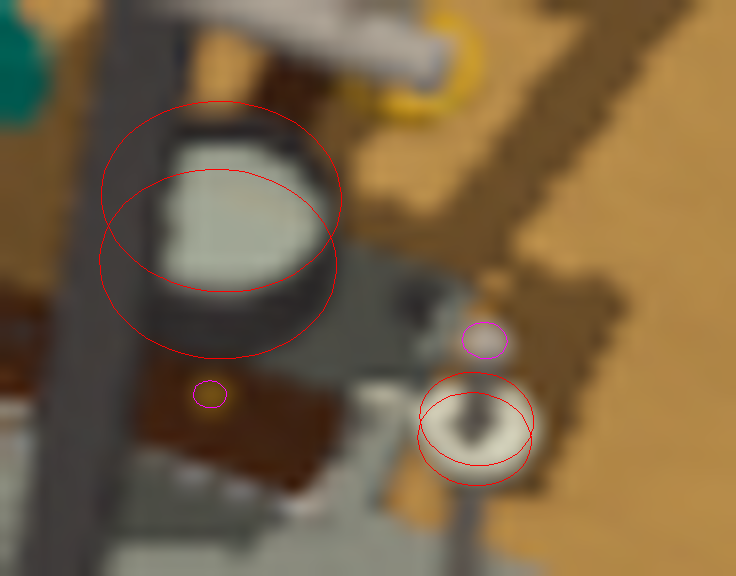

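```bash
python3 - <<'E'
from m import *
A0=np.load("scavg.npy").mean(2); A1=np.load("sceneh.npy").mean(2)
def chk(A,L,z,name,offs=(0,)):
    th=np.linspace(0,2*np.pi,361)
    t_=np.array([proj(*s,[L[0]+.028*np.cos(a),L[1]+.028*np.sin(a),z+.013]) for a in th])
    b_=np.array([proj(*s,[L[0]+.028*np.cos(a),L[1]+.028*np.sin(a),z-.013]) for a in th])
    print(name,"top",t_[:,1].min(),"bot",b_[:,1].max(),"x",t_[:,0].min(),t_[:,0].max(),"c",proj(*s,[*L,z]))
    cx=int(round(proj(*s,[*L,z])[0])); y=int(t_[:,1].min())
    for d in(-2,0,2,3): print(cx+d,y-3,A[y-3:y+22,cx+d].round().astype(int))
chk(A0,[.5104,-.2915],.013,"bench")
chk(A1,[.5436,.0386],.0953,"held")
E
```

```text
bench top 185.26733313201353 bot 199.24067452408698 x 198.0232103723116 211.3860127290708 c [205.00284713 192.21697468]
203 182 [132 128 128 129 101  57 104 142 151 156 158 158 146  99  55  47  46  62
 118 128 127 126 125 124 124]
205 182 [129 130 128 120  84  50 135 150 154 157 158 158 145  98  54  47  46  54
 116 127 128 127 128 127 126]
207 182 [131 129 132 125  94  55 125 148 153 157 158 158 126  70  45  45  45  95
 122 128 127 126 126 127 127]
208 182 [132 129 131 121  93  60  95 141 152 156 158 148 105  57  45  45  53 117
 128 127 127 126 125 126 127]
held top 209.84964611086002 bot 225.92894070231625 x 261.8459452031137 276.8410873174922 c [269.238637 217.841197]
267 206 [ 52  51  59  60  68  55  43  92 119 127 142 143 138 146 151 118  68  47
  46  45  37  34  42  40  37]
269 206 [116 127 129 128 104  66  48 135 152 153 158 158 159 158 159 134  87  52
  46  47  42  51  69  59  42]
271 206 [104 114 107  89  62  51  48 126 148 154 157 159 159 159 159 130  78  52
  46  45  47  41  36  37  39]
272 206 [ 97  83  60  40  35  47  46  96 141 152 155 160 159 159 159 114  59  46
  46  50  62  50  38  35  37]
```

The held rim agrees with its bench appearance to within about 1–2 mm, and the collar fits about 95–96 mm. I'll make a small trim, settle and hand in.

```bash
python3 -m inch '[1,0,1,0,5,1,0,1,0,5,1,0,1,0,5,1,0,1,0,5,1,0,1,0,5,1,0,1,0,5,1,0,1,0,5,1,0,1,0,5]' 50; python3 st.py; python3 -c "
from plant import job
print(job.close_job())"
```

```text
t: 12.42
tool_pos: [0.4674, 0.028, 0.0889]
orientation: [3.133, 0.229, -0.0]
force: [0.2, 0.1, -1.3]
opening: 0.0153
gripper_force: 50.0
[0.46743686 0.02799038 0.08885735] yaw -81.6278981435025 tilt [ 3.13320347e+00  2.29321179e-01 -3.99689015e-05] [ 0.17733113  0.06568289 -1.31914142]
the job is handed in; nothing more can be done
None
```

I swung the lever down to its stop and rode it back up to rest, then handed the job in at 12.4 s with the loupe held still and level over the pin; its rim middle is at about 96 mm, against a collar height I measured as 95–96 mm (±3 mm), and no verdict came back.

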